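# Load a vial carrier under the shaker's sprung hold-down arm

### The job

Load the carrier with its four vials into the vial shaker: take it by the black handle, set it on the deck with its sloping nose towards the sprung hold-down arm, and slide it in between the guides so that the nose pushes the arm up and the roller drops behind the ridge and bears down on the carrier, fully home against the stop. The stop is not in quite the same place every time, so feel for it and push gently, never with a shove; keep the vials standing in their bores, leave the beaker, timer and marker alone, and let go at the end.

Things in the scene. Friction and masses are not known exactly. Their poses are not given: they have to be found in the camera images.
- shaker: Low bench vial shaker, fixed, switched off: white housing, aluminium deck on top, x = -170 to +165 mm, 124 mm wide (y). Origin at the centre of its underside; a carrier is slid in along its +x; deck top at z = +56 mm. A carrier fully home has its origin at x = -30 mm, up to 18 mm more or less as the stop is set, y = 0, z = +56 mm. The deck before the guides is bare.
- guide_mouth (a point): Point on the deck's top, midway in the flared mouth of the two black guides (12 mm high). Axes as the shaker's. The mouth is 95 mm wide here and narrows over the next 22 mm in x to 76 mm, which the guides keep for 42 mm more.
- stop_nominal (a point): Point on the deck where the stop face (low upright front of the dark steel clamp, 12 mm high) stands on average. Axes as the shaker's. The clamp is screwed tight in T-slots, but differently each time: the real face lies up to 18 mm before or behind this point in x, which is not measured and must be felt. The arm moves with it.
- hold_down_arm (a joint): Sprung arm hinged on the clamp: roller 14 mm across, 35 mm before the stop face; red tab up to 50 mm before it, 50 mm above the deck. Rad, grows as it rises. 0: down on its own stop, roller 5 mm above deck, 4 N. 0.15: on the carrier's ridge, 5 N. 0.05: dropped behind the ridge on its seat, within 1 mm of home (also passed on the ramp, over 20 mm before home). Pushing under it takes 8 to 18 N along the deck.
- carrier: Loose vial carrier, 0.3 kg: aluminium base plate 124 x 72 mm (x, y), 6 mm thick, two blue vial blocks (40 x 72 mm, centred at x = -42 and +42 mm, tops at z = 30 mm), a black handle plate between them and a tongue at the +x end. Origin at the centre of the base plate's underside, z up.
- carrier_handle (a point): Place to grip the carrier's upright black handle plate: 12 mm thick (y), 28 mm long (x), 52 mm above the carrier's underside, 18 mm below the handle's top. Axes as the carrier's; pinch across y.
- carrier_nose (a point): Tip of the carrier's tongue, at its underside, 122 mm in x from the carrier's origin. Axes as the carrier's. The tongue is 28 mm wide; its steel rib rises from the tip (4 mm high) by a 32 degree ramp to a ridge 16 mm high, 20 to 22 mm behind the tip; behind that, down a 35 degree slope, lies the roller's seat, 9 mm high.
- vial_a: 20 ml vial with white screw cap, 25 mm across, 56 mm tall, standing loosely in the carrier's bore at the tail end, -y side (bore 28 mm wide, 24 mm deep). Origin at the centre of its underside, which is 6 mm above the carrier's.
- vial_b: 20 ml vial with white screw cap, 25 mm across, 56 mm tall, standing loosely in the carrier's bore at the tail end, +y side (bore 28 mm wide, 24 mm deep). Origin at the centre of its underside, which is 6 mm above the carrier's.
- vial_c: 20 ml vial with white screw cap, 25 mm across, 56 mm tall, standing loosely in the carrier's bore at the nose end, -y side (bore 28 mm wide, 24 mm deep). Origin at the centre of its underside, which is 6 mm above the carrier's.
- vial_d: 20 ml vial with white screw cap, 25 mm across, 56 mm tall, standing loosely in the carrier's bore at the nose end, +y side (bore 28 mm wide, 24 mm deep). Origin at the centre of its underside, which is 6 mm above the carrier's.
- marker: Blue-and-white marker pen lying on the near left of the bench, 135 mm long (y), 17 mm thick. Origin at the middle of its underside. Leave alone.
- beaker: Plastic beaker, 69 mm across, 83 mm tall, on the near left of the bench. Origin at the centre of its underside. Leave alone.
- bench_timer: Bench timer, 72 x 66 x 21 mm, on the near left of the bench. Origin at the centre of its underside. Leave alone.

How it is judged (in metres and radians):
On the way, in this order (a step that is already met when the one before it is completed fails the run):
1. the carrier lies level on the deck, still short of the hold-down arm, which is down (contact force between carrier and shaker above 0.5 N and value of joint hold_down_arm below 0.02 rad and z of carrier in the frame of shaker below 0.062 m and x of carrier in the frame of shaker below -0.05 m and angle between carrier's own z axis and vertical below 0.08 rad), for 0.05 s.
2. the nose, slid along the deck, has pushed the sprung arm up on to the ridge (value of joint hold_down_arm above 0.13 rad and contact force between hold_down_arm and carrier above 1 N and z of carrier in the frame of shaker below 0.062 m).
At the end, for the whole second after the job is handed in: The carrier lies level and straight on the deck between the guides, home to within about 2 to 3 mm of the stop, with the arm's roller dropped behind the ridge (arm between 0.035 and 0.062 rad) and bearing on it; all four vials stand in their bores; the carrier is released and at rest (value of joint hold_down_arm between 0.035 and 0.062 rad and x of carrier in the frame of shaker between -0.052 and -0.006 m and z of carrier in the frame of shaker between 0.053 and 0.0585 m and angle between the x axis of carrier and the x axis of shaker, either way round below 0.12 rad and angle between carrier's own z axis and vertical below 0.06 rad and contact force between hold_down_arm and carrier above 1 N and linear speed of carrier below 0.01 m/s and not (contact force between the fingers and carrier above 0.1 N) and z of each of vial_a, vial_b, vial_c, vial_d in the frame of carrier below 0.012 m and angle between each of vial_a, vial_b, vial_c, vial_d's own z axis and vertical below 0.25 rad); the robot touches nothing.
It fails at once if the carrier is shoved against the arm or the stop (over 38 N on the shaker in all while the arm is lifted; its weight and the arm make some 20 N of this), or is dropped on the deck (over 150 N) ((contact force between carrier and shaker above 38 N and value of joint hold_down_arm above 0.02 rad) or contact force between carrier and shaker above 150 N).
It fails at once if the hold-down arm is thrown far back (value of joint hold_down_arm above 0.4 rad).
It fails at once if a vial falls over or comes out of its bore (angle between any of vial_a, vial_b, vial_c, vial_d's own z axis and vertical above 0.5 rad or distance between any of vial_a, vial_b, vial_c, vial_d and carrier above 0.075 m).
It fails at once if the beaker, timer or marker is disturbed (distance of any of beaker, bench_timer, marker from where it was at the start of the episode above 0.02 m).
It also fails if it takes over 72 s, if anything falls off the work surface, if the arm or the gripper's body presses on something with over 40 N, if the wrist force passes 120 N, or if a joint passes its speed limit or range.

### The arm

A 6-joint arm with a two-finger parallel gripper is mounted at the origin on a cart in front of the work surface, level with it; the furniture and walls round the work are solid. World frame = base frame: x ahead of the robot, y to its left, z up, the work surface at z = 0. Lengths are in mm, angles in degrees, forces in N, time in s.
With the tool pointing down it reaches from about 350 to 875 mm from the base axis. Payload 4.2 kg.
Tool frame: the origin (TCP) lies midway between the tips of the shut fingers; the grasp point (between the pads) lies 19 mm behind it; z points along the fingers, y is the line along which they close (so a half turn about z gives the same grasp; the last joint's range is limited). The gripper opens to 85 mm and grips with 20 to 120 N. Pads are 22 mm wide; open, the fingers measure 114 mm over their backs; the gripper's body (76 mm by 85 mm) begins 54 mm behind the grasp point. The pads swing forward as they close: fully open they stand 13 mm farther back than shut.
Start: joints at [-55.543, 22.042, 0.453, 0, -68.411, -14.817], TCP at [210.093, -588.609, 209.012] pointing down, gripper open.
Joint ranges: [-179.83, 179.83], [-69.29, 118.12], [-61.27, 80.66], [-181.25, 117.63], [-171.15, -9.14], [-177.46, 177.46]. Speed limits (degrees/s): [159.86, 159.86, 180, 180, 180, 180].

### API

Orientations are given as a 3x3 rotation matrix whose columns are the frame's x, y, z axes.
In Python, from station import r, cams gives the robot as it stands.
- The arm moves only by the tool carry_out, never from a script. Its argument "targets" is a list of rows, each a list of 3 entries, a list of its own where there are three numbers: the shift along the world's x, y, z in cm, then the turn, a rotation vector about the world's x, y, z in units of 8 degrees (1.0 is 8 degrees), then the finger opening in cm, from 0 to 8.54. In form: [[[dx, dy, dz], [wx, wy, wz], jaw], ...]. A call has 1 to 20 rows; each row is the pose to reach, as a shift and turn from the pose commanded when the call began; what a row does not reach only later rows make up. A row lasts 1/8 s, in which the tool goes at most 62.5 mm and 10.7 degrees, less where a joint would pass 70% of its speed; a pose out of reach is approached as far as the arm can. A call with a gripper value outside its range is refused whole. The fingers move at their own pace and stop on an object; "newtons" is the grip in N (left out, the last holds). Time passes only in rows, so rows that repeat a pose let the fingers close. It gives the time, the measured TCP pose, the force, the opening and the grip force at its end, in the units of the state.
- r.get_state(): the state, without advancing time (a new reading comes with each control period).
- cams.grab_frame(name): name is "scene" or "top" or "wrist"; returns a dict with "pixels" (480x640x3 uint8, blue, green, red), "fovy" (degrees; the focal length in pixels is half the picture's height over the tangent of half this angle, whatever the lens; pixels are square), "cx", "cy" (the principal point, pixels), "T" (4x4, takes a point from camera to world coordinates); the wrist camera has in their place "mount" (4x4, takes a point from camera to tool coordinates, whose origin is the TCP and whose axes are the flange's). Camera axes: x right, y up, looking along -z (the intrinsics and any distortion apply to the point x, -y, -z); pixel columns grow to the right and rows downward; lengths in mm; the calibration is good to about 2 mm. A picture is of the moment at which its call begins: read the wrist's pose just before it. There is no depth.
- r.finish_job(): hands the job in; it is judged then, once.
The state is a dict: "time_s": time; "qpos": joint angles; "joint_vel": joint speeds; "joint_efforts": joint torques, N m; "tool_pos": TCP position; "eef_rot": TCP orientation; "force": force on the tool from outside, world axes, zero at the start; "torque": the same for the moment, N m; "width": opening from 0.0 (shut) to 1.0 (fully open); "gripper_force": force on a finger pad.
Only numpy, scipy, OpenCV 4.12 (cv2) and the standard library are available. Lean on these libraries where they do the work, as an engineer would, in place of code of your own. Each camera call takes 0.05 s, during which the arm holds its last target. There are 200 camera calls.

## Working session

There is one attempt and no reset: what is moved stays moved. The work goes in short steps, Python scripts to look and compute and a tool call to move; the robot and the scene stay as the last step left them, time stands still between calls to the robot, and variables do not carry over. Pictures are saved under pics/ and viewed, at most 10 in all, crops included, and the job is handed in when it is done.

Besides the shell and the picture viewer there is one more tool, called after "Call:" by a JSON object that holds its "method" and its "body". carry_out: Moves the arm, as the interface text tells. Its arguments: {"type":"object","properties":{"targets":{"type":"array"},"newtons":{"type":"number"}},"required":["targets"]}

```bash
mkdir -p pics
python3 - <<'E'
from station import r,cams
import cv2,pickle
D={}
for n in("scene","top"):
    f=cams.grab_frame(n);D[n]=f;cv2.imwrite(f"pics/{n}1.png",f["pixels"]);print(n,{k:v for k,v in f.items() if k!="pixels"})
pickle.dump(D,open("f1.pkl","wb"))
print(r.get_state())
E
```

```text
scene {'fovy': 43.07104808140488, 'cx': 319.97996232259004, 'cy': 236.43796581454356, 'T': array([[ 6.06308496e-01, -5.72036376e-01,  5.52416865e-01,
         1.57434557e+03],
       [ 7.95173608e-01,  4.44346453e-01, -4.12619878e-01,
        -8.41627142e+02],
       [-9.43089485e-03,  6.89442248e-01,  7.24279259e-01,
         1.38342165e+03],
       [ 0.00000000e+00,  0.00000000e+00,  0.00000000e+00,
         1.00000000e+00]])}
top {'fovy': 49.03423226511377, 'cx': 319.15605681319425, 'cy': 236.95494108619073, 'T': array([[-4.87870680e-03,  9.92621412e-01, -1.21156638e-01,
         4.17046205e+02],
       [-9.99897107e-01, -3.20790858e-03,  1.39816199e-02,
        -7.49401054e+01],
       [ 1.34897959e-02,  1.21212384e-01,  9.92534928e-01,
         1.28234639e+03],
       [ 0.00000000e+00,  0.00000000e+00,  0.00000000e+00,
         1.00000000e+00]])}
{'time_s': 0.1, 'qpos': array([-5.55427884e+01,  2.20846119e+01,  3.87874800e-01, -2.38164344e-02,
       -6.84135652e+01, -1.48161517e+01]), 'joint_vel': array([-0.0057143 , -0.12669291,  0.29582354,  0.01979858,  0.0519583 ,
        0.13198476]), 'joint_efforts': array([-6.89620811e-04, -3.93320525e+01,  1.88929743e+01,  4.19796780e+00,
       -2.54344312e-03,  2.33768567e-06]), 'tool_pos': array([ 209.8870242 , -588.09462665,  208.05511929]), 'eef_rot': array([[-9.41868288e-01, -3.35981449e-01, -7.70501076e-04],
       [-3.35982312e-01,  9.41866564e-01,  1.80603397e-03],
       [ 1.18915290e-04,  1.95992086e-03, -9.99998072e-01]]), 'force': array([ 0.16945921,  0.51868575, -0.13764772]), 'torque': array([0.03023867, 0.03993737, 0.02844145]), 'gripper_force': 0.0, 'width': 0.9971459833288645}
```

View pics/top1.png

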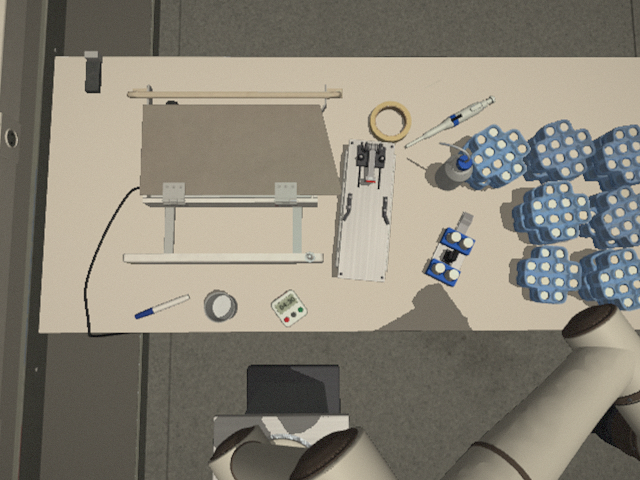

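View pics/scene1.png

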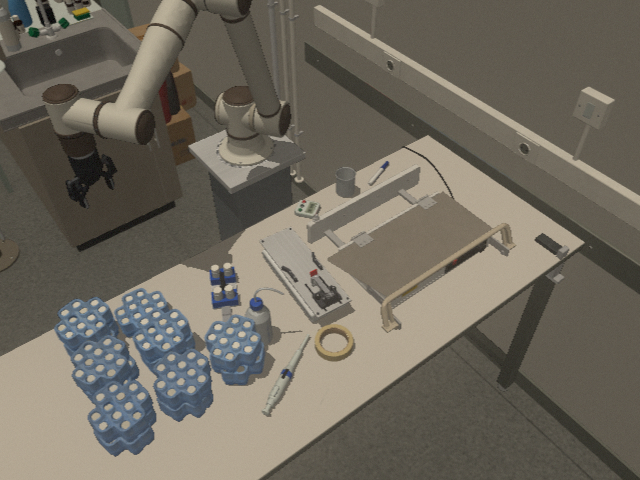

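The top view shows the shaker at cols 339–396, rows 138–283, with its clamp at the far end (~370,160). The carrier is at about (452,255) with its nose to the upper right at (467,215). The near-left items are well clear of both. I'll zoom in.

Run:
```python
import cv2,pickle
D=pickle.load(open("f1.pkl","rb"))
c=D["top"]["pixels"][130:300,330:490];cv2.imwrite("pics/crop1.png",cv2.resize(c,None,fx=3.5,fy=3.5,interpolation=cv2.INTER_CUBIC))
```

```text
(no output)
```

View pics/crop1.png

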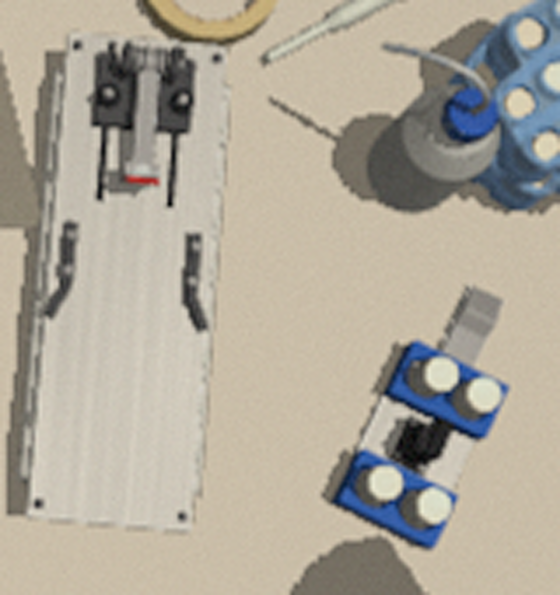

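```bash
cat > h.py <<'E'
import numpy as np
def ray(f,u,v,z):
    F=240/np.tan(np.radians(f["fovy"]/2))
    d=f["T"][:3,:3]@np.array([(u-f["cx"])/F,-(v-f["cy"])/F,-1]);o=f["T"][:3,3]
    return o+d*(z-o[2])/d[2]
E
python3 - <<'E'
import pickle,numpy as np
from h import ray
f=pickle.load(open("f1.pkl","rb"))["top"]
P=lambda x,y,z:ray(f,330+(x-.0)/3.5,130+y/3.5,z)[:2]
C=[P(67,35,56),P(228,45,56),P(190,530,56),P(30,517,56)]
print("deck",np.round(C,1),"center",np.mean(C,0)); e=[np.linalg.norm(C[i]-C[(i+1)%4]) for i in range(4)];print("sides",e)
m=(C[0]+C[1]-C[2]-C[3]);y=np.degrees(np.arctan2(m[1],m[0]));print("yaw",y)
u=m/np.linalg.norm(m); print("origin",np.mean(C,0)+2.5*u)
V=[P(384,483,62),P(433,507,62),P(440,375,62),P(484,395,62)]
print(np.round(V,1));c=np.mean(V,0);d=V[2]+V[3]-V[0]-V[1];print("carrier",c,np.linalg.norm(d)/2,np.degrees(np.arctan2(d[1],d[0])))
print("handle top",P(424,440,70),"nose",P(485,291,4))
print("tab",P(142,182,106-0))
E
```

```text
deck [[ 801.3 -165.5]
 [ 794.2 -276.1]
 [ 462.  -243.3]
 [ 471.  -136.9]] center [ 632.11886563 -205.46024273]
sides [np.float64(110.88913458723987), np.float64(333.82161762591363), np.float64(106.78724361145579), np.float64(331.5073369618882)]
yaw -5.2861822507758935
origin [ 634.60823299 -205.69056885]
[[ 492.3 -372.3]
 [ 476.3 -404.5]
 [ 564.5 -412.3]
 [ 551.  -441.4]]
carrier [ 521.0172764  -407.63965414] 82.91945015246422 -27.64590897549413
handle top [ 520.21922072 -397.91305731] nose [ 631.16896014 -462.44218913]
tab [ 686.73473165 -209.59514705]
```

The measurements agree with the given sizes: carrier spacing is 83 against 84 mm, nose distance 123 against 122 mm, and deck length 333 against 335 mm. Moving above the carrier.

Call:
{"method": "carry_out", "body": {"targets": [[[5,3,0],[0,0,-1.0],5],[[10.3,6.1,0],[0,0,-2.0],5],[[15.5,9.2,0],[0,0,-3.0],5],[[20.7,12.2,-0.8],[0,0,-4.0],5],[[25.8,15.3,-1.8],[0,0,-5.0],5],[[31,18.4,-1.8],[0,0,-5.8],5],[[31,18.4,-1.8],[0,0,-5.8],5],[[31,18.4,-1.8],[0,0,-5.8],5]]}}

```text
time_s: 1.1
tool_pos: [519.9, -404.2, 190.3]
eef_rot: [[-0.893, 0.449, -0.001], [0.449, 0.893, 0.001], [0.002, 0.0, -1.0]]
force: [-0.2, -0.2, -0.0]
width: 0.588
gripper_force: 0.0
```

Run:
```python
from station import r,cams
import cv2,pickle
s=r.get_state();f=cams.grab_frame("wrist");pickle.dump((s,f),open("w1.pkl","wb"));cv2.imwrite("pics/w1.png",f["pixels"])
print({k:v for k,v in f.items() if k!="pixels"},s["tool_pos"],s["eef_rot"])
```

```text
{'fovy': 65.04643048834487, 'cx': 324.58596074246407, 'cy': 240.11071211013407, 'mount': array([[-9.61630735e-06,  9.61230250e-01,  2.75746997e-01,
         6.96331786e+01],
       [ 9.99999942e-01,  1.02918880e-04, -3.23892679e-04,
        -6.48241913e-01],
       [-3.39715013e-04,  2.75746978e-01, -9.61230195e-01,
        -1.64501624e+02],
       [ 0.00000000e+00,  0.00000000e+00,  0.00000000e+00,
         1.00000000e+00]])} [ 519.86881191 -404.23796255  190.30717718] [[-8.93300706e-01  4.49457396e-01 -1.37784150e-03]
 [ 4.49456856e-01  8.93301768e-01  6.96818238e-04]
 [ 1.54401836e-03  3.18791540e-06 -9.99998808e-01]]
```

View pics/w1.png

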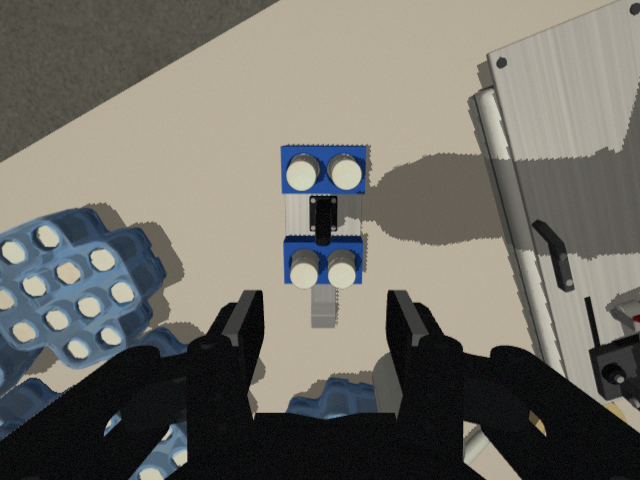

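```bash
cat >> h.py <<'E'
def wray(s,f,u,v,z):
    T=np.eye(4);T[:3,:3]=s["eef_rot"];T[:3,3]=s["tool_pos"]
    return ray(dict(f,T=T@f["mount"]),u,v,z)
E
python3 - <<'E'
import pickle,numpy as np
from h import *
s,f=pickle.load(open("w1.pkl","rb"))
W=lambda u,v,z:wray(s,f,u,v,z)[:2]
V=[W(301,174,62),W(346,172,62),W(304,274,62),W(342,274,62)]
print(np.round(V,1))
# tail block top corners z=30
B=[W(281,146,30),W(365,146,30),W(283,193,30),W(366,193,30)];print("blk",np.round(B,1))
d=(B[1]+B[3]-B[0]-B[2]);print("y ang",np.degrees(np.arctan2(d[1],d[0])),np.linalg.norm(d)/2, np.linalg.norm(B[0]-B[2]))
u=np.array([d[1],-d[0]])/np.linalg.norm(d);print("carrier from block",np.mean(B,0)+42*u,u)
print("nose",W(323,328,2)-122*u, "handle", W(323,243,70))
print("deckcorner",W(488,54,56),"mouth left end",W(535,222,68),W(550,246,68),W(571,289,68))
E
```

```text
[[ 476.8 -403.5]
 [ 491.  -371.9]
 [ 550.7 -439.5]
 [ 564.9 -411.3]]
blk [[ 450.8 -411. ]
 [ 482.4 -348.1]
 [ 486.3 -428.3]
 [ 518.6 -364. ]]
y ang 63.288689315409805 71.16171441381456 39.54233966232049
carrier from block [ 522.04113176 -406.71885161] [ 0.89328267 -0.44949535]
nose [ 523.12357237 -408.31734312] handle [ 531.7867243  -412.25278384]
deckcorner [ 461.83524424 -243.23052107] mouth left end [ 591.56548846 -256.70590599] [ 615.80320039 -252.15960865] [ 659.34549427 -247.9062227 ]
```

Call:
{"method": "carry_out", "body": {"targets": [[[0.2,-0.3,-5],[0,0,0],5],[[0.2,-0.3,-10],[0,0,0],5],[[0.2,-0.3,-13],[0,0,0],5],[[0.2,-0.3,-15.5],[0,0,0],5],[[0.2,-0.3,-15.7],[0,0,0],5],[[0.2,-0.3,-15.7],[0,0,0],2.5],[[0.2,-0.3,-15.7],[0,0,0],0.8],[[0.2,-0.3,-15.7],[0,0,0],0.8],[[0.2,-0.3,-15.7],[0,0,0],0.8],[[0.2,-0.3,-15.7],[0,0,0],0.8]], "newtons": 60}}

```text
time_s: 2.4
tool_pos: [523.0, -407.9, 35.5]
eef_rot: [[-0.893, 0.45, 0.002], [0.45, 0.893, -0.001], [-0.002, -0.0, -1.0]]
force: [-0.6, 2.1, 6.3]
width: 0.118
gripper_force: 61.0
```

Call:
{"method": "carry_out", "body": {"targets": [[[0,0,1],[0,0,0],0.8],[[0,0,3],[0,0,0],0.8],[[0,0,6],[0,0,0],0.8],[[0,0,9],[0,0,0],0.8],[[0,0,11],[0,0,0],0.8],[[0,0,12],[0,0,0],0.8],[[0,0,12],[0,0,0],0.8]]}}

```text
time_s: 3.28
tool_pos: [521.9, -407.5, 153.8]
eef_rot: [[-0.893, 0.451, -0.0], [0.451, 0.893, 0.0], [0.0, 0.0, -1.0]]
force: [0.4, 0.0, -2.1]
width: 0.124
gripper_force: 59.8
```

Run:
```python
import pickle,numpy as np
from h import ray
from station import r
print({k:np.round(r.get_state()[k],3) for k in("tool_pos","force","torque","width")})
f=pickle.load(open("f1.pkl","rb"))["top"]
P=lambda x,y,z:ray(f,330+x/3.5,130+y/3.5,z)[:2]
S=np.array([P(77,46,56),P(217,58,56),P(182,516,56),P(38,503,56)]);print(np.round(S,1))
m=S[0]+S[1]-S[2]-S[3];print(np.degrees(np.arctan2(m[1],m[0])),S.mean(0),np.linalg.norm(m)/2)
u=m/np.linalg.norm(m);n=np.array([-u[1],u[0]])
for nm,q in dict(L1=(70,228,68),R1=(194,240,68),L0=(48,315,68),R0=(203,327,68),tab=(142,182,106),s=(67,35,56),e=(190,530,56)).items():
    d=P(*q)-S.mean(0);print(nm,d@u,d@n,P(*q))
```

```text
{'tool_pos': array([ 521.88 , -407.453,  153.827]), 'force': array([ 0.37 ,  0.01 , -2.094]), 'torque': array([0.005, 0.052, 0.037]), 'width': np.float64(0.124)}
[[ 793.5 -172.2]
 [ 785.  -268.3]
 [ 471.3 -238.2]
 [ 480.3 -142.4]]
-5.470070523143084 [ 632.52367742 -205.27744414] 314.8953996232577
L1 27.514866269914457 43.086062253670086 [ 664.02045689 -165.01046623]
R1 27.113220626164182 -40.567191588090076 [ 655.64632891 -248.24448679]
L0 -32.71570200838844 52.791869601665276 [ 604.98938445 -149.60733219]
R0 -31.20555449087864 -51.00217953638712 [ 596.59840663 -253.07267264]
tab 54.375772474492024 0.8696701874100663 [ 686.73473165 -209.59514705]
s 164.22948662971265 55.73136094797479 [ 801.31791946 -165.45517993]
e -166.16424686532636 -54.14517358703908 [ 461.95469034 -243.33631176]
```

Call:
{"method": "carry_out", "body": {"targets": [[[0,1,0],[0,0,0.1],0.8],[[0.1,3,0],[0,0,0.3],0.8],[[0.2,5.8,0],[0,0,0.7],0.8],[[0.4,9,0],[0,0,1.2],0.8],[[0.6,12.2,0],[0,0,1.6],0.8],[[0.7,15.4,0],[0,0,2.0],0.8],[[0.8,18.2,0],[0,0,2.3],0.8],[[0.9,20.2,0],[0,0,2.55],0.8],[[0.9,21.1,-0.8],[0,0,2.66],0.8],[[0.9,21.3,-1.8],[0,0,2.66],0.8],[[0.9,21.3,-2.5],[0,0,2.66],0.8],[[0.9,21.3,-2.5],[0,0,2.66],0.8]]}}

```text
time_s: 4.78
tool_pos: [530.4, -195.2, 127.8]
eef_rot: [[-0.995, 0.097, -0.002], [0.097, 0.995, 0.0], [0.002, -0.0, -1.0]]
force: [-0.5, -0.6, -2.6]
width: 0.121
gripper_force: 59.8
```

Run:
```python
from station import r,cams
import cv2,pickle,numpy as np
s=r.get_state();f=cams.grab_frame("wrist");t=cams.grab_frame("scene");pickle.dump((s,f,t),open("w2.pkl","wb"))
print(s["tool_pos"],s["force"])
a=f["pixels"][:420];b=cv2.resize(t["pixels"][180:340,180:440],None,fx=2.0,fy=2.0,interpolation=cv2.INTER_CUBIC)
cv2.imwrite("pics/w2.png",f["pixels"]);cv2.imwrite("pics/s2.png",b)
```

```text
[ 530.3741674  -195.20803425  127.80031684] [-0.49846373 -0.60668958 -2.63616772]
```

View pics/w2.png

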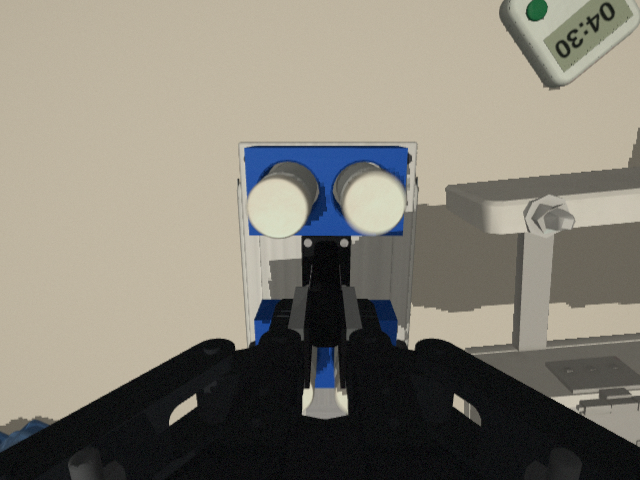

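View pics/s2.png

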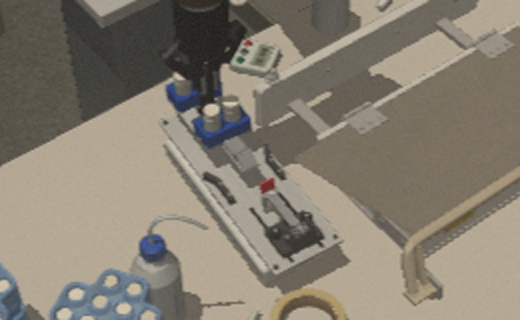

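The wrist view shows the carrier held level (tail block cols 246–408, rows 147–236) and centred over the deck end (corners at cols 240/416, row 143). The scene crop shows the nose pointing between the guides.

Run:
```python
import pickle,numpy as np
from h import *
s,f,_=pickle.load(open("w2.pkl","rb"));W=lambda u,v,z:wray(s,f,u,v,z)[:2]
z0=127.8-35.5
C=[W(240,143,56),W(416,143,56)]
B=[W(246,147,z0+30),W(409,147,z0+30),W(249,235,z0+30),W(406,235,z0+30)]
a=np.radians(-5.5);u=np.array([np.cos(a),np.sin(a)]);n=np.array([-u[1],u[0]]);O=np.array([635.1,-204.8])
for p in C+B: print(p.round(1),((p-O)@u).round(1),((p-O)@n).round(1))
c=np.mean(B,0)+42*u;print("carrier",c,(c-O)@u,(c-O)@n,"widths",np.linalg.norm(B[1]-B[0]),np.linalg.norm(B[2]-B[0]))
d=B[1]+B[3]-B[0]-B[2];print(np.degrees(np.arctan2(d[1],d[0]))-90); e=C[1]-C[0];print(np.degrees(np.arctan2(e[1],e[0]))-90,np.linalg.norm(e))
```

```text
[ 462.  -240.9] -168.9 -52.6
[ 472.3 -134.3] -168.8 54.5
[ 463.7 -224.1] -168.8 -35.6
[ 470.6 -152.8] -168.7 36.0
[ 503.4 -228.8] -128.8 -36.5
[ 510.5 -155.6] -128.7 37.0
carrier [ 528.85482055 -194.35813513] -106.75685611870958 0.21064341802141406 widths 71.580835296169 40.03095506435356
-5.550329714712063
-5.549380129452118 107.10027994277189
```

Call:
{"method": "carry_out", "body": {"targets": [[[0.2,0,-1],[0,0,0],0.8],[[0.4,0,-2],[0,0,0],0.8],[[0.4,0,-2.8],[0,0,0],0.8],[[0.4,0,-3.2],[0,0,0],0.8],[[0.4,0,-3.4],[0,0,0],0.8],[[0.4,0,-3.55],[0,0,0],0.8],[[0.4,0,-3.55],[0,0,0],0.8]]}}

```text
time_s: 5.75
tool_pos: [535.2, -194.6, 93.7]
eef_rot: [[-0.995, 0.095, 0.0], [0.095, 0.995, -0.0], [-0.0, -0.0, -1.0]]
force: [0.1, -0.3, -2.7]
width: 0.125
gripper_force: 59.8
```

Call:
{"method": "carry_out", "body": {"targets": [[[0,0,-0.1],[0,0,0],0.8],[[0,0,-0.2],[0,0,0],0.8],[[0,0,-0.2],[0,0,0],0.8]]}}

```text
time_s: 6.12
tool_pos: [535.2, -194.6, 91.8]
eef_rot: [[-0.995, 0.095, 0.0], [0.095, 0.995, -0.0], [-0.0, -0.0, -1.0]]
force: [-0.3, 0.7, -1.0]
width: 0.116
gripper_force: 60.0
```

Call:
{"method": "carry_out", "body": {"targets": [[[0,0,-0.1],[0,0,0],0.8],[[0,0,-0.1],[0,0,0],0.8],[[0,0,-0.2],[0,0,0],0.8],[[0,0,-0.2],[0,0,0],0.8]]}}

```text
time_s: 6.62
tool_pos: [535.2, -194.3, 91.5]
eef_rot: [[-0.996, 0.095, 0.001], [0.095, 0.996, -0.0], [-0.001, -0.0, -1.0]]
force: [-4.2, 3.7, 10.3]
width: 0.118
gripper_force: 61.5
```

Call:
{"method": "carry_out", "body": {"targets": [[[0,0,0.1],[0,0,0],0.8],[[0.3,-0.03,0.1],[0,0,0],0.8],[[0.8,-0.08,0.1],[0,0,0],0.8],[[1.3,-0.12,0.1],[0,0,0],0.8],[[1.8,-0.17,0.1],[0,0,0],0.8],[[2.3,-0.22,0.1],[0,0,0],0.8],[[2.7,-0.26,0.1],[0,0,0],0.8],[[3.0,-0.29,0.1],[0,0,0],0.8],[[3.0,-0.29,0.1],[0,0,0],0.8]]}}

```text
time_s: 7.75
tool_pos: [564.2, -198.3, 91.5]
eef_rot: [[-0.995, 0.095, -0.002], [0.095, 0.995, -0.001], [0.002, -0.001, -1.0]]
force: [-5.8, 0.8, 5.8]
width: 0.121
gripper_force: 61.1
```

Call:
{"method": "carry_out", "body": {"targets": [[[0.2,-0.02,0.06],[0,0,0],0.8],[[0.5,-0.05,0.06],[0,0,0],0.8],[[0.8,-0.08,0.06],[0,0,0],0.8],[[1.1,-0.11,0.06],[0,0,0],0.8],[[1.4,-0.13,0.06],[0,0,0],0.8],[[1.6,-0.15,0.06],[0,0,0],0.8],[[1.6,-0.15,0.06],[0,0,0],0.8]]}}

```text
time_s: 8.62
tool_pos: [578.8, -199.2, 91.5]
eef_rot: [[-0.995, 0.096, -0.006], [0.096, 0.995, 0.0], [0.006, -0.0, -1.0]]
force: [-8.9, 2.2, 8.8]
width: 0.12
gripper_force: 61.4
```

Call:
{"method": "carry_out", "body": {"targets": [[[0,0,0.05],[0,0,0],0.8],[[0.0,0.0,0.1],[0,0,0],0.8],[[0.1,-0.01,0.1],[0,0,0],0.8],[[0.2,-0.02,0.1],[0,0,0],0.8],[[0.2,-0.02,0.1],[0,0,0],0.8]]}}

```text
time_s: 9.25
tool_pos: [578.9, -199.2, 91.6]
eef_rot: [[-0.995, 0.096, -0.01], [0.096, 0.995, 0.001], [0.01, -0.0, -1.0]]
force: [-11.2, 2.5, 7.9]
width: 0.121
gripper_force: 61.2
```

Run:
```python
from station import r,cams
import cv2,pickle,numpy as np
s=r.get_state();f=cams.grab_frame("top");t=cams.grab_frame("scene")
print(s["torque"])
a=cv2.resize(f["pixels"][130:300,325:425],(350,595),interpolation=cv2.INTER_CUBIC);b=cv2.resize(t["pixels"][200:335,240:360],(440,495),interpolation=cv2.INTER_CUBIC)
c=np.zeros((595,790,3),np.uint8);c[:,:350]=a;c[:495,350:]=b
cv2.imwrite("pics/c3.png",c)
```

```text
[ 0.32169271  2.96522222 -0.02461523]
```

View pics/c3.png

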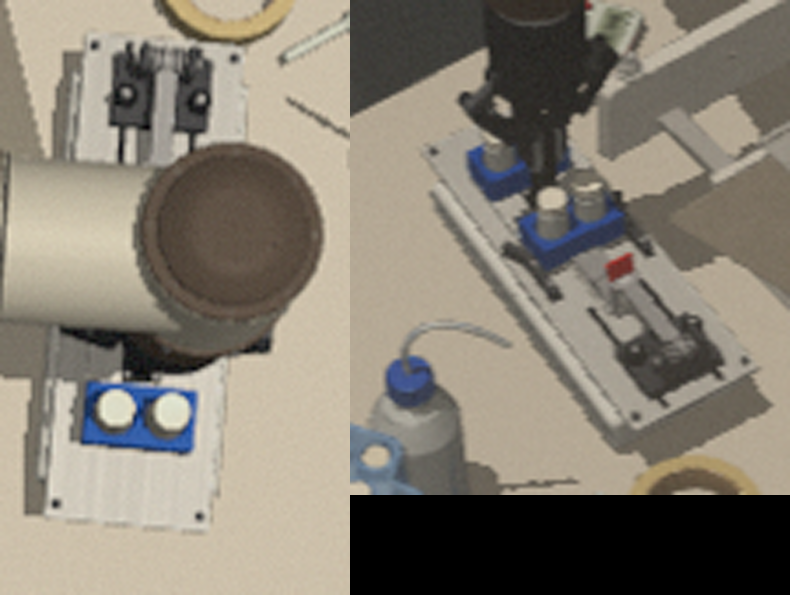

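The picture shows the carrier nose under the red tab, about (615,290) in the right pane, and the front block straight between the guides. The resistance is therefore the roller on the ramp. I'll push on in small steps with less downward load.

Call:
{"method": "carry_out", "body": {"targets": [[[0.1,-0.01,0.05],[0,0,0],0.8],[[0.2,-0.02,0.1],[0,0,0],0.8],[[0.2,-0.02,0.1],[0,0,0],0.8],[[0.2,-0.02,0.1],[0,0,0],0.8]]}}

```text
time_s: 9.85
tool_pos: [580.0, -199.4, 91.9]
eef_rot: [[-0.995, 0.097, -0.012], [0.097, 0.995, 0.001], [0.012, 0.0, -1.0]]
force: [-12.0, 0.7, 5.6]
width: 0.121
gripper_force: 60.9
```

Call:
{"method": "carry_out", "body": {"targets": [[[0.1,-0.01,0.0],[0,-0.05,0],0.8],[[0.2,-0.02,0.0],[0,-0.1,0],0.8],[[0.3,-0.03,0.0],[0,-0.1,0],0.8],[[0.3,-0.03,0.0],[0,-0.1,0],0.8]]}}

```text
time_s: 10.35
tool_pos: [582.0, -199.5, 91.6]
eef_rot: [[-0.995, 0.097, -0.0], [0.097, 0.995, 0.002], [0.0, 0.002, -1.0]]
force: [-12.8, 2.1, 6.5]
width: 0.118
gripper_force: 61.1
```

Call:
{"method": "carry_out", "body": {"targets": [[[0.1,-0.01,0.04],[0,0,0],0.8],[[0.2,-0.02,0.04],[0,0,0],0.8],[[0.3,-0.03,0.04],[0,0,0],0.8],[[0.4,-0.04,0.04],[0,0,0],0.8],[[0.4,-0.04,0.04],[0,0,0],0.8]]}}

```text
time_s: 10.98
tool_pos: [586.1, -199.8, 91.7]
eef_rot: [[-0.995, 0.097, -0.0], [0.097, 0.995, 0.002], [0.0, 0.002, -1.0]]
force: [-12.5, 1.0, 6.0]
width: 0.119
gripper_force: 60.9
```

Call:
{"method": "carry_out", "body": {"targets": [[[0.1,-0.01,0.02],[0,0,0],0.8],[[0.2,-0.02,0.02],[0,0,0],0.8],[[0.3,-0.03,0.04],[0,0,0],0.8],[[0.4,-0.04,0.04],[0,0,0],0.8],[[0.4,-0.04,0.04],[0,0,0],0.8]]}}

```text
time_s: 11.6
tool_pos: [590.2, -200.2, 91.7]
eef_rot: [[-0.995, 0.097, 0.0], [0.097, 0.995, 0.002], [0.0, 0.002, -1.0]]
force: [-11.5, 1.1, 4.8]
width: 0.123
gripper_force: 60.7
```

Call:
{"method": "carry_out", "body": {"targets": [[[0.1,-0.01,0.02],[0,0,0],0.8],[[0.2,-0.02,0.02],[0,0,0],0.8],[[0.3,-0.03,0.02],[0,0,0],0.8],[[0.3,-0.03,0.02],[0,0,0],0.8]]}}

```text
time_s: 12.1
tool_pos: [593.8, -200.5, 91.8]
eef_rot: [[-0.995, 0.097, 0.001], [0.097, 0.995, 0.002], [-0.001, 0.002, -1.0]]
force: [-9.6, 0.4, 1.8]
width: 0.116
gripper_force: 60.5
```

Call:
{"method": "carry_out", "body": {"targets": [[[0.1,-0.01,0],[0,0,0],0.8],[[0.2,-0.02,0],[0,0,0],0.8],[[0.3,-0.03,0],[0,0,0],0.8],[[0.3,-0.03,0],[0,0,0],0.8]]}}

```text
time_s: 12.6
tool_pos: [602.3, -201.1, 92.5]
eef_rot: [[-0.995, 0.096, 0.014], [0.096, 0.995, 0.0], [-0.013, 0.002, -1.0]]
force: [1.3, -1.1, -7.6]
width: 0.12
gripper_force: 59.2
```

Call:
{"method": "carry_out", "body": {"targets": [[[0.1,-0.01,0],[0,0,0],0.8],[[0.2,-0.02,0],[0,0,0],0.8],[[0.3,-0.03,0],[0,0,0],0.8],[[0.3,-0.03,0],[0,0,0],0.8]]}}

```text
time_s: 13.1
tool_pos: [606.0, -201.5, 94.3]
eef_rot: [[-0.995, 0.095, 0.016], [0.095, 0.995, -0.0], [-0.016, 0.001, -1.0]]
force: [3.2, -2.5, -7.5]
width: 0.12
gripper_force: 59.1
```

Call:
{"method": "carry_out", "body": {"targets": [[[0,0,-0.07],[0,0.06,0],0.8],[[0,0,-0.15],[0,0.11,0],0.8],[[0,0,-0.2],[0,0.11,0],0.8],[[0,0,-0.2],[0,0.11,0],0.8]]}}

```text
time_s: 13.6
tool_pos: [605.4, -201.5, 92.6]
eef_rot: [[-0.995, 0.095, -0.0], [0.095, 0.995, -0.0], [0.0, -0.0, -1.0]]
force: [3.3, -1.6, -6.1]
width: 0.121
gripper_force: 59.5
```

Call:
{"method": "carry_out", "body": {"targets": [[[0,0,-0.08],[0,0,0],0.8],[[0.1,-0.01,-0.08],[0,0,0],0.8],[[0.2,-0.02,-0.08],[0,0,0],0.8],[[0.2,-0.02,-0.08],[0,0,0],0.8]]}}

```text
time_s: 14.1
tool_pos: [606.9, -201.6, 91.7]
eef_rot: [[-0.995, 0.095, -0.002], [0.095, 0.995, -0.0], [0.002, -0.0, -1.0]]
force: [-1.3, -0.9, -0.4]
width: 0.116
gripper_force: 60.1
```

Call:
{"method": "carry_out", "body": {"targets": [[[0.1,-0.01,0],[0,0,0],0.8],[[0.2,-0.02,0],[0,0,0],0.8],[[0.2,-0.02,0],[0,0,0],0.8]]}}

```text
time_s: 14.48
tool_pos: [609.1, -201.8, 91.6]
eef_rot: [[-0.995, 0.095, -0.001], [0.095, 0.995, -0.0], [0.001, -0.0, -1.0]]
force: [-2.0, 0.2, 1.6]
width: 0.116
gripper_force: 60.3
```

Call:
{"method": "carry_out", "body": {"targets": [[[0.1,-0.01,0],[0,0,0],0.8],[[0.1,-0.01,0],[0,0,0],0.8]]}}

```text
time_s: 14.72
tool_pos: [610.1, -201.9, 91.6]
eef_rot: [[-0.995, 0.095, -0.001], [0.095, 0.995, -0.0], [0.001, -0.0, -1.0]]
force: [-2.8, -0.2, 1.2]
width: 0.114
gripper_force: 60.5
```

Call:
{"method": "carry_out", "body": {"targets": [[[0.1,-0.01,0],[0,0,0],0.8],[[0.1,-0.01,0],[0,0,0],0.8]]}}

```text
time_s: 14.98
tool_pos: [611.1, -202.0, 91.5]
eef_rot: [[-0.995, 0.095, -0.001], [0.095, 0.995, -0.0], [0.001, -0.0, -1.0]]
force: [-3.8, 0.2, 3.8]
width: 0.115
gripper_force: 60.6
```

Call:
{"method": "carry_out", "body": {"targets": [[[0.1,-0.01,0],[0,0,0],0.8],[[0.1,-0.01,0],[0,0,0],0.8]]}}

```text
time_s: 15.22
tool_pos: [612.0, -202.1, 91.6]
eef_rot: [[-0.995, 0.095, -0.002], [0.095, 0.995, -0.0], [0.002, -0.0, -1.0]]
force: [-3.8, -0.2, 4.7]
width: 0.124
gripper_force: 60.8
```

Call:
{"method": "carry_out", "body": {"targets": [[[0.1,-0.01,0.02],[0,0,0],0.8],[[0.1,-0.01,0.02],[0,0,0],0.8]]}}

```text
time_s: 15.48
tool_pos: [612.1, -202.1, 91.5]
eef_rot: [[-0.995, 0.096, -0.004], [0.096, 0.995, 0.0], [0.004, -0.0, -1.0]]
force: [-5.0, 0.9, 4.8]
width: 0.122
gripper_force: 60.9
```

Call:
{"method": "carry_out", "body": {"targets": [[[0.1,-0.01,0],[0,0,0],0.8],[[0.1,-0.01,0],[0,0,0],0.8]]}}

```text
time_s: 15.72
tool_pos: [612.2, -202.2, 91.5]
eef_rot: [[-0.995, 0.096, -0.006], [0.096, 0.995, 0.001], [0.006, -0.0, -1.0]]
force: [-8.7, 1.9, 6.5]
width: 0.12
gripper_force: 61.1
```

Call:
{"method": "carry_out", "body": {"targets": [[[0.1,-0.01,0],[0,0,0],0.8],[[0.1,-0.01,0],[0,0,0],0.8]]}}

```text
time_s: 15.98
tool_pos: [612.5, -202.2, 91.6]
eef_rot: [[-0.995, 0.096, -0.007], [0.096, 0.995, 0.001], [0.007, 0.0, -1.0]]
force: [-9.3, 1.3, 7.2]
width: 0.118
gripper_force: 61.2
```

Call:
{"method": "carry_out", "body": {"targets": [[[-0.1,0.01,0.05],[0,0,0],0.8],[[-0.12,0.01,0.05],[0,0,0],0.8],[[-0.12,0.01,0.05],[0,0,0],0.8]]}}

```text
time_s: 16.35
tool_pos: [612.6, -202.2, 91.6]
eef_rot: [[-0.995, 0.096, -0.004], [0.096, 0.995, 0.0], [0.004, 0.0, -1.0]]
force: [-6.0, 0.4, 3.4]
width: 0.121
gripper_force: 60.7
```

Call:
{"method": "carry_out", "body": {"targets": [[[0,0,0],[0,0,0],1.3],[[0,0,0],[0,0,0],2],[[0,0,0],[0,0,0],3.5],[[0,0,0],[0,0,0],4],[[0,0,0],[0,0,0],4]]}}

```text
time_s: 16.98
tool_pos: [614.1, -202.3, 92.0]
eef_rot: [[-0.995, 0.095, -0.001], [0.095, 0.995, -0.0], [0.001, -0.0, -1.0]]
force: [0.2, 0.0, 0.3]
width: 0.468
gripper_force: 0.0
```

Run:
```python
from station import r,cams
import cv2,numpy as np
s=r.get_state();f=cams.grab_frame("wrist");t=cams.grab_frame("scene");print(s["width"],s["force"],s["tool_pos"])
a=cv2.resize(f["pixels"],(400,300),interpolation=cv2.INTER_AREA);b=cv2.resize(t["pixels"][215:325,270:370],(400,440),interpolation=cv2.INTER_CUBIC)
c=np.zeros((440,800,3),np.uint8);c[:300,:400]=a;c[:,400:]=b;cv2.imwrite("pics/c4.png",c)
```

```text
0.46755546223051203 [0.22415489 0.01779907 0.32007848] [ 614.05254907 -202.29108301   91.99754363]
```

View pics/c4.png

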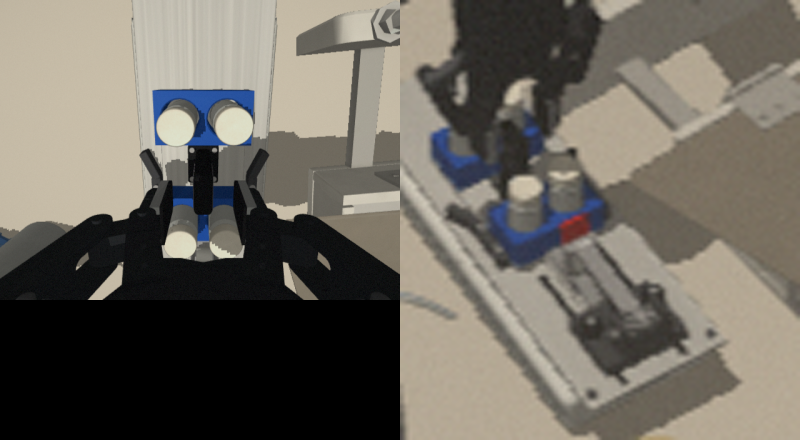

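The carrier lies straight between the guides with all four vials standing. The tab is close in front of the nose block, and the force on the tool is zero with the jaws open. Retreating straight up.

Call:
{"method": "carry_out", "body": {"targets": [[[0,0,1],[0,0,0],4],[[0,0,3],[0,0,0],4],[[0,0,6],[0,0,0],4],[[0,0,10],[0,0,0],4],[[-5,0,14],[0,0,0],4],[[-10,0,16],[0,0,0],4],[[-14,0,16],[0,0,0],4],[[-14,0,16],[0,0,0],4]]}}

```text
time_s: 18.08
tool_pos: [471.8, -202.4, 254.1]
eef_rot: [[-0.995, 0.096, 0.002], [0.096, 0.995, -0.0], [-0.002, -0.0, -1.0]]
force: [0.5, -0.0, 0.7]
width: 0.469
gripper_force: 0.0
```

Run:
```python
from station import r,cams
import cv2,numpy as np
s=r.get_state();f=cams.grab_frame("wrist");t=cams.grab_frame("scene");g=cams.grab_frame("top");print(s["force"],s["tool_pos"])
import pickle;pickle.dump((s,f,t,g),open("w5.pkl","wb"))
a=cv2.resize(g["pixels"][130:290,325:425],(350,560),interpolation=cv2.INTER_CUBIC);b=cv2.resize(t["pixels"][215:325,270:370],(440,484),interpolation=cv2.INTER_CUBIC)
c=np.zeros((560,790,3),np.uint8);c[:,:350]=a;c[:484,350:]=b;cv2.imwrite("pics/c5.png",c)
```

```text
[ 0.48572346 -0.00927209  0.71633767] [ 471.81693452 -202.39977367  254.12157736]
```

View pics/c5.png

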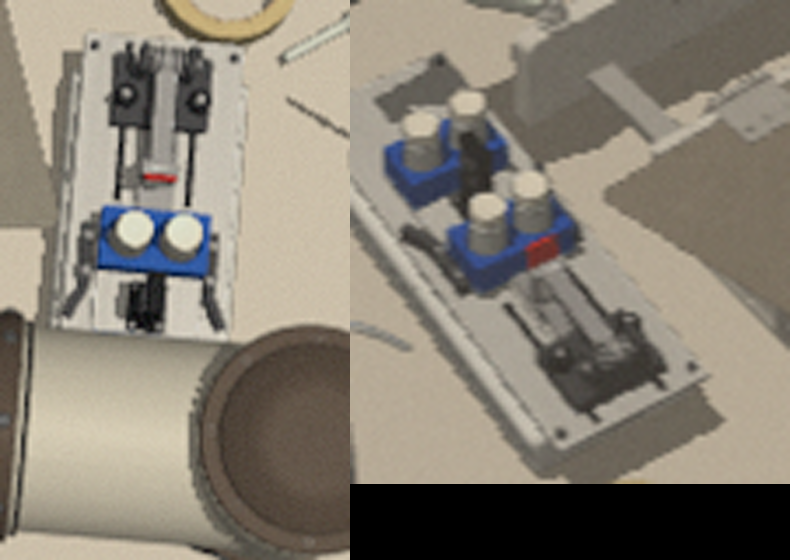

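Run:
```python
import pickle,numpy as np
from h import *
s,f,t,g=pickle.load(open("w5.pkl","rb"))
a=np.radians(-5.5);u=np.array([np.cos(a),np.sin(a)]);O=np.array([635.1,-204.8]);n=np.array([-u[1],u[0]])
X=lambda x,y,z:[round(float(v),1) for k in(u,n) for v in[(ray(g,325+x/3.5,130+y/3.5,z)[:2]-O)@k]]
print("block front",X(156,210,86),"rear",X(152,271,86),"tab near edge",X(158,183,106),"caps",X(133,231,118),X(183,233,118))
print("clamp front edge",X(157,128,68),X(128,125,68))
```

```text
block front [37.5, -0.9] rear [-3.6, -1.5] tab near edge [51.1, 1.1] caps [15.3, 15.7] [17.0, -16.5]
clamp front edge [97.9, 1.3] [98.2, 21.0]
```

```bash
python3 -c "
from station import r
print(r.finish_job())"
```

```text
the job is handed in; nothing more can be done
None
```

The job is handed in, with no verdict returned: the carrier was slid under the hold-down arm and over the ridge until it stalled at what I felt as the stop (about 9 N), then released; all four vials were standing and the beaker, timer and marker were never approached.

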